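Latch the hold-down bar over the board

ROBOT

A 6-joint arm with a two-finger parallel gripper is mounted at the origin on a cart in front of the work surface, level with it; the furniture and walls round the work are solid. World frame = base frame: x ahead of the robot, y to its left, z up, the work surface at z = 0. Lengths are in m, angles in rad, forces in N, time in s.
With the tool pointing down it reaches from about 0.375 to 0.9 m from the base axis. Payload 3.1 kg.
Tool frame: the origin (TCP) lies between the finger pads; the fingertips stand 17 mm ahead of it and the grasp point (between the pads) lies 2 mm behind it; x points along the fingers, y is the direction in which the jaws open and shut, and the axes are right-handed (so a half turn about x gives the same grasp; the last joint's range is limited). The gripper opens to 87 mm and grips with 3 to 60 N. Pads are 19 mm wide; open, the fingers measure 117 mm over their backs; the gripper's body (75 mm by 190 mm) begins 51 mm behind the grasp point.
Start: joints at [1.06, 0.527, 1.433, -0, 1.181, -0.178], TCP at [0.204, 0.591, 0.24] pointing down, gripper open.
Joint ranges: [-3.08, 3.08], [-0.75, 2.2], [0.22, 2.44], [-1.43, 4.57], [0, 2.65], [-2.85, 2.85]. Speed limits (rad/s): [2.79, 2.79, 3.14, 3.14, 3.14, 3.14].

INTERFACE

Orientations are given as a rotation vector (axis times angle).
In Python, from workcell import r gives the robot as it stands.
- The arm moves only by the tool play_rows, never from a script. Its argument "deltas" is text: rows parted by semicolons, each of 5 numbers parted by spaces: the shift along the tool's x, y, z in m, then the turn about the tool's x in rad, then the finger opening in m, from 0 to 0.087. A call has 1 to 5 rows; each row shifts and turns the commanded pose from where the row before left it, along the tool's axes as they then stand; what a row does not reach is not made up. A row lasts 1/8 s, in which the tool goes at most 62.5 mm and 10.7 degrees, less where a joint would pass 70% of its speed; a pose out of reach is approached as far as the arm can. A call is refused whole if a number of a shift passes 0.0625 or a number of a turn 0.188, either way. A call with a gripper value outside its range is refused whole. The fingers move at their own pace and stop on an object; "grip_force" is the grip in N (left out, the last holds). Time passes only in rows, so rows that do not move let the fingers close. It gives the time, the measured TCP pose, the force and the opening at its end, in the units of the state.
- r.observe(): the state, without advancing time (a new reading comes with each control period).
- r.read_camera(name): name is "side" or "top" or "wrist"; returns a dict with "img" (384x512x3 uint8, red, green, blue), "depth" (384x512 float32, m along the optical axis (not along the pixel's ray), 0 where there is no reading), "K" (3x3 intrinsics, pixels), "k1" (the pictures are not rectified: a ray, as slopes to the right and down, at radius r is drawn at 1 + k1 r^2 times it, then the intrinsics apply), "position" and "attitude" of the camera in the world. Camera axes: x right, y up, looking along -z (the intrinsics and any distortion apply to the point x, -y, -z); pixel columns grow to the right and rows downward; lengths in m; the calibration is good to about 2 mm. A picture is of the moment at which its call begins.
- r.hand_in(): hands the job in, once; it reports no verdict.
The state is a dict: "time_s": time; "qpos": joint angles; "dq": joint speeds; "tau": joint torques, N m; "ee_pos": TCP position; "eef_rot": TCP orientation; "ft_force": force on the tool from outside, world axes, zero at the start; "torque": the same for the moment, N m; "opening": opening from 0.0 (shut) to 1.0 (fully open).
Only numpy, scipy, OpenCV 4.12 (cv2) and the standard library are available. Lean on these libraries where they do the work, as an engineer would, in place of code of your own. Each camera call takes 0.05 s, during which the arm holds its last target. There are 200 camera calls.

TASK

One of the two board fixtures on the bench holds a circuit board. Close that fixture's hold-down bar: lift it by its ball knob, swing it over the low horn of the keeper and let it drop fully into the keeper's notch, then let go. Leave the board in its nest and leave the empty fixture's bar where it is parked.

Things in the scene. Friction and masses are not known exactly. Their poses are not given: they have to be found in the camera images.
- fixture: Fixed base plate, 14 mm thick, of the fixture with the board. Origin at bench level; x points from keeper to bar pivot (away from the robot within 0.15 rad), y left, z up. Bar pivot at (60, 0, 57) mm. Keeper: upright 10 mm plate at x=-35; notch y -18 to 18, floor z=50; low horn on the parked side, y -28 to -18, top z=66; tall horn, a stop, y 18 to 28, top z=78.
- fixture_knob (a point): Centre of the black 30 mm ball knob on that fixture's bar, 140 mm along the bar from the pivot, 28 mm above its top. Parked: z=92 mm, bar level, swung 0.5 to 0.7 rad to the right (-y). Latched: at (-80, 0, 92) mm in the fixture's frame. To pass the low horn the knob must rise 25 mm or more; 40 mm up, the bar tilts 0.3 rad and the knob is 17 mm nearer the pivot axis.
- spare_knob (a point): Centre of the ball knob of the other, identical but empty fixture; its bar is parked too and stays so. Both bars: steel, 16 mm wide, 14 mm high, 0.16 to 0.32 kg, underside 50 mm above the bench when level; at the pivot they swing about the vertical with light friction and tilt up at most 0.7 rad, falling back level by their weight.
- board: Loose green circuit board, 48 x 62 x 10 mm, in the low nest of the fixture to be closed, 10 mm from that fixture's origin towards its pivot. Origin: centre of its underside, about 17 mm above the bench. A foot under the bar hangs to about 5 mm above it.

How it is judged:
On the way:
1. the bar is lifted: its knob is more than 20 mm above its parked height while still on the parked side of the low horn (z of fixture_knob in the frame of fixture above 0.112 m and y of fixture_knob in the frame of fixture below -0.03 m), for 0.1 s.
At the end, for the whole second after the job is handed in: The loaded fixture's bar lies down in the keeper's notch, let go: its knob is within 22 mm sideways of the fixture's centre line and no more than 10 mm above its level height; the spare fixture's knob is within 20 mm and the board within 12 mm of where they began (z of fixture_knob in the frame of fixture below 0.102 m and y of fixture_knob in the frame of fixture between -0.022 and 0.022 m and distance of spare_knob from where it was at the start of the episode below 0.02 m and distance of board from where it was at the start of the episode below 0.012 m); the robot touches nothing.
It fails at once if the empty fixture's bar is moved (its knob more than 20 mm) (distance of spare_knob from where it was at the start of the episode above 0.02 m).
It fails at once if the board is knocked out of its place (moved more than 12 mm) (distance of board from where it was at the start of the episode above 0.012 m).
It also fails if it takes over 32 s, if anything falls off the work surface, if the arm or the gripper's body presses on something with over 40 N, if the wrist force passes 120 N, or if a joint passes its speed limit or range.

## Working session

There is one attempt and no reset: what is moved stays moved. The work goes in short steps, Python scripts to look and compute and a tool call to move; the robot and the scene stay as the last step left them, time stands still between calls to the robot, and variables do not carry over. Pictures are saved under pics/ and viewed, about 8 in all and at most 12, crops included, and the job is handed in when it is done.

Besides the shell and the picture viewer there is one more tool, called after "Call:" as a command line: name --argument value ..., lists and objects as JSON in quotes. play_rows: Moves the arm, as the interface text tells. Its arguments: {"type":"object","properties":{"deltas":{"type":"string"},"grip_force":{"type":"number"}},"required":["deltas"]}

```bash
mkdir -p pics
cat > h.py <<'E'
import numpy as np,cv2
from workcell import r
from scipy.spatial.transform import Rotation as R
def att(c):
    a=np.array(c["attitude"],float)
    return a if a.shape==(3,3) else (R.from_rotvec(a).as_matrix() if a.size==3 else None)
def rays(c,uv):
    K=np.array(c["K"]);uv=np.atleast_2d(uv).astype(float)
    d=(uv-[K[0,2],K[1,2]])/[K[0,0],K[1,1]];s=d.copy()
    for _ in range(20): s=d/(1+c["k1"]*(s**2).sum(1,keepdims=True))
    v=np.c_[s[:,0],-s[:,1],-np.ones(len(s))]
    return np.array(c["position"]),v@att(c).T
def pts(c,uv,dep):
    p,v=rays(c,uv);return p+v*np.asarray(dep).reshape(-1,1)
def plane(c,uv,z):
    p,v=rays(c,uv);return p+v*((z-p[2])/v[:,2:3])
def save(c,n): cv2.imwrite("pics/"+n,c["img"][:,:,::-1])
E
python3 - <<'E'
from h import *
print(r.observe())
for n in("top","side"):
    c=r.read_camera(n);save(c,n+"1.png");print(n,c["position"],c["attitude"],c["K"],c["k1"])
    np.savez("pics/%s1.npz"%n,**c)
E
```

```text
{'time_s': 0.0, 'qpos': array([ 1.06048699e+00,  5.28468795e-01,  1.43388004e+00, -5.23147020e-05,
        1.18139060e+00, -1.78494895e-01]), 'dq': array([ 3.83685260e-04, -2.76720039e-04,  1.54917737e-03,  2.50355082e-05,
       -7.21207543e-04,  4.55454921e-04]), 'tau': array([-9.60267171e-04, -4.40041208e+01, -1.76588649e+01,  6.33636047e-02,
        5.83223195e-02, -1.47440624e-04]), 'ee_pos': array([0.20324119, 0.5903053 , 0.23857706]), 'eef_rot': array([ 0.25879279,  1.55574849, -0.26200493]), 'ft_force': array([0.26018251, 1.06848161, 0.41119073]), 'torque': array([ 0.00432162, -0.01051937,  0.0073872 ]), 'opening': 0.9957536518530975}
top [0.40822899 0.22103945 0.92425428] [ 0.1345511  -0.14410478 -1.55543211] [[480.91138511   0.         251.4952682 ]
 [  0.         480.91138511 185.8323775 ]
 [  0.           0.           1.        ]] -0.09656968426636423
side [0.49406296 0.95095027 0.5430198 ] [ 0.05686725 -1.44950401 -2.71759315] [[368.83244692   0.         255.41981483]
 [  0.         368.83244692 191.08383805]
 [  0.           0.           1.        ]] -0.07590575120698632
```

View pics/top1.png

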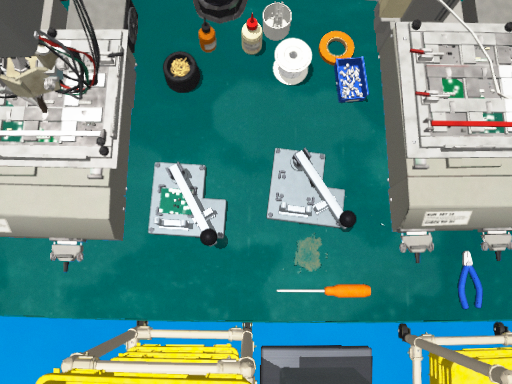

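View pics/side1.png

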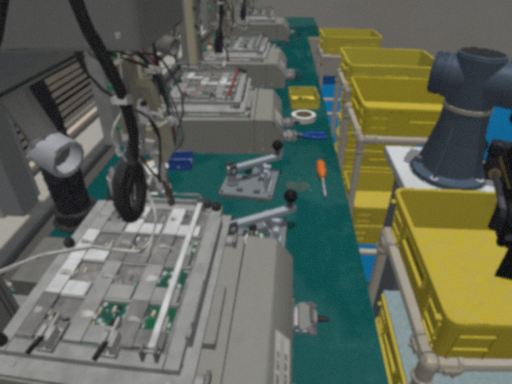

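Top view: the loaded fixture is on the left (board at ~(180,200), knob at (209,237), pivot ~(177,168)). The spare is on the right, with its knob at (347,219). Tall machines stand to either side. The side view partly hides the loaded fixture.

Run:
```python
from h import *
c=dict(np.load("pics/top1.npz"));im=c["img"];D=c["depth"]
for box in((195,222,250,225),(330,203,360,232)):
    m=np.zeros(D.shape,np.uint8);m[box[1]:box[2],box[0]:box[3]]=(im[box[1]:box[2],box[0]:box[3]].max(2)<50)
    n,l,s,ce=cv2.connectedComponentsWithStats(m);i=1+s[1:,4].argmax();print(s[i],ce[i],plane(c,ce[i],.092))
def P(u,v): return pts(c,[[u,v]],D[v,u])[0].round(3)
b=[(152,166),(204,166),(224,202),(224,236),(150,235)]
print("plate corners z.014",plane(c,b,.014).round(3))
for n,u,v in(("pivot",176,169),("keeper",178,233),("knob",209,237),("mach",120,150),("mach",120,230),("machtop",100,150),("bench",140,250),("bench",230,150),("board",170,200)): print(n,P(u,v))
x=im[155:245,140:365];cv2.imwrite("pics/crop1.png",cv2.resize(x,None,fx=3.5,fy=3.5,interpolation=cv2.INTER_CUBIC)[:,:,::-1])
# heights above z=.15
vv,uu=np.nonzero(D>0);p=pts(c,np.c_[uu,vv],D[vv,uu])
q=p[(p[:,2]>.11)&(p[:,1]<.5)&(p[:,1]>.1)&(p[:,0]<.6)]
print(len(q),q.min(0),q.max(0))
```

```text
[200 229  17  16 201] [208.37313433 236.89552239] [[0.46725124 0.29029895 0.092     ]]Traceback (most recent call last):
  File "<stdin>", line 5, in <module>
ValueError: attempt to get argmax of an empty sequence
```

Run:
```python
from h import *
c=dict(np.load("pics/top1.npz"));im=c["img"];D=c["depth"]
for x0,y0,x1,y1 in((195,222,225,250),(330,203,362,232)):
    m=np.zeros(D.shape,np.uint8);m[y0:y1,x0:x1]=im[y0:y1,x0:x1].max(2)<50
    n,l,s,ce=cv2.connectedComponentsWithStats(m);i=1+s[1:,4].argmax();print(s[i],ce[i],plane(c,ce[i],.092))
def P(u,v): return pts(c,[[u,v]],D[v,u])[0].round(3)
b=[(152,166),(204,166),(224,202),(224,236),(150,235)]
print("plate corners z.014",plane(c,b,.014).round(3))
for n,u,v in(("pivot",176,169),("keeper",178,233),("knob",209,237),("mach",120,150),("mach",120,230),("machtop",100,150),("bench",140,250),("bench",230,150),("board",170,200)): print(n,P(u,v))
x=im[155:245,140:365];cv2.imwrite("pics/crop1.png",cv2.resize(x,None,fx=3.5,fy=3.5,interpolation=cv2.INTER_CUBIC)[:,:,::-1])
vv,uu=np.nonzero(D>0);p=pts(c,np.c_[uu,vv],D[vv,uu])
for y0 in np.arange(.1,.56,.05):
    q=p[(p[:,2]>.11)&(p[:,1]<y0+.05)&(p[:,1]>y0)&(p[:,0]<.65)]
    if len(q):print(y0.round(2),len(q),q.min(0).round(3),q.max(0).round(3))
```

```text
[200 229  17  16 201] [208.37313433 236.89552239] [[0.46725124 0.29029895 0.092     ]]
[340 211  16  17 200] [347.545 218.785] [[0.5011785  0.04834778 0.092     ]]
plate corners z.014 [[0.609 0.41  0.014]
 [0.61  0.309 0.014]
 [0.54  0.269 0.014]
 [0.475 0.267 0.014]
 [0.475 0.408 0.014]]
pivot [0.592 0.355 0.064]
keeper [0.479 0.354 0.016]
knob [0.466 0.288 0.105]
mach [0.627 0.46  0.066]
mach [0.482 0.46  0.035]
machtop [0.596 0.459 0.186]
bench [ 0.447  0.429 -0.001]
bench [0.645 0.259 0.001]
board [0.542 0.372 0.017]
0.4 1823 [0.576 0.429 0.142] [0.65  0.45  0.553]
0.45 3556 [0.489 0.45  0.11 ] [0.65  0.5   0.533]
0.5 3691 [0.489 0.5   0.11 ] [0.65  0.55  0.365]
0.55 2903 [0.488 0.55  0.11 ] [0.65  0.6   0.303]
```

View pics/crop1.png

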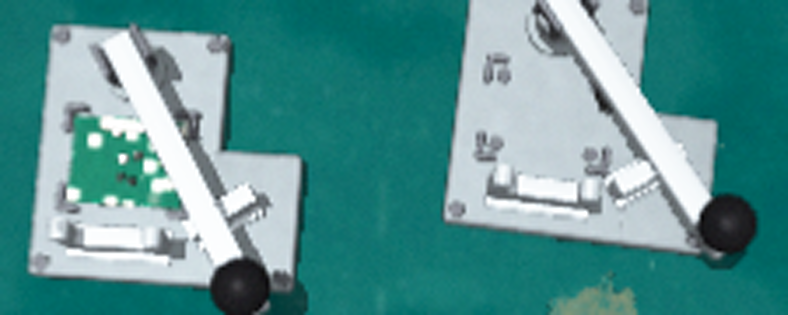

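The crop shows the loaded fixture's plate nearly square to the world (yaw about 0.015). Its pivot is near (0.590,0.358), the bar is at about 0.5 rad, and the knob is at crop (240,287), clear of everything. The latched knob should end up at about (0.450,0.356).

```bash
cat >> h.py <<'E'
def to(p,ang=None):
    o=r.observe();M=R.from_rotvec(o["eef_rot"]).as_matrix()
    print("t",o["time_s"].__round__(2),"p",o["ee_pos"].round(4),"x",M[:,0].round(3),"y",M[:,1].round(3),"F",o["ft_force"].round(1),"open",round(o["opening"],2))
    print("delta",((np.array(p)-o["ee_pos"])@M).round(4))
    if ang is not None:
        t=np.array([-np.sin(ang),np.cos(ang),0])@M;a=np.arctan2(t[2],t[1]);print("turn",a,(a+np.pi/2)%np.pi-np.pi/2)
E
python3 -c "
from h import *
to([.467,.290,.2],.35)"
```

```text
t 0.1 p [0.2033 0.5904 0.2387] x [-0.001 -0.002 -1.   ] y [ 0.326  0.945 -0.002] F [-0.2  0.1  0.4] open 1.0
delta [ 0.0389 -0.198   0.3472]
turn -0.6818242644020839 -0.6818242644020839
```

Call:
play_rows --deltas "0 -0.025 0.0435 0 0.087;0 -0.025 0.0435 0 0.087;0 -0.025 0.0435 0 0.087;0 -0.025 0.0435 0 0.087;0 -0.025 0.0435 0 0.087"

```text
time_s: 0.72
ee_pos: [0.3692, 0.4005, 0.2393]
eef_rot: [0.26, 1.555, -0.261]
ft_force: [1.1, 1.5, -0.1]
opening: 1.002
```

Call:
play_rows --deltas "0.005 -0.025 0.04 0 0.087;0 -0.025 0.04 -0.17 0.087;0 0 0 -0.17 0.087;0 0 0 -0.17 0.087;0 0 0 -0.17 0.087"

```text
time_s: 1.35
ee_pos: [0.4277, 0.3281, 0.2341]
eef_rot: [-0.277, 1.554, 0.277]
ft_force: [-0.6, -0.2, 0.5]
opening: 1.0
```

```bash
python3 -c "
from h import *
to([.467,.290,.2],.35)
c=r.read_camera('wrist');save(c,'w1.png');np.savez('pics/w1.npz',**c);print(c['position'],c['attitude'])"
```

```text
t 1.35 p [0.4277 0.3281 0.2341] x [-0.001 -0.    -1.   ] y [-0.346  0.938 -0.   ] F [-0.6 -0.2  0.5] open 1.0
delta [ 0.0341 -0.0493  0.0237]
turn 0.0030998503870260656 0.003099850387026093
[0.35437018 0.30078398 0.37919884] [-0.1931598  -0.27670756  1.90946373]
```

View pics/w1.png

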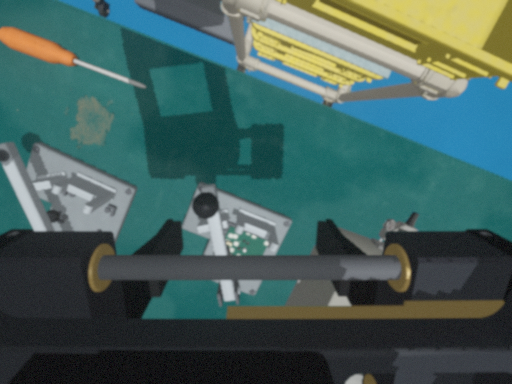

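The wrist view shows the loaded fixture's knob at about (206,204) and the keeper at about (245,205). I'll measure the knob in this view to cross-check.

Run:
```python
from h import *
c=dict(np.load("pics/w1.npz"));im=c["img"];D=c["depth"]
m=np.zeros(D.shape,np.uint8);m[185:225,185:228]=im[185:225,185:228].max(2)<60
n,l,s,ce=cv2.connectedComponentsWithStats(m);i=1+s[1:,4].argmax();print(s[i],ce[i],plane(c,ce[i],.092))
for u,v in((206,204),(222,255),(222,280),(228,297)): print(pts(c,[[u,v]],D[v,u]).round(3))
```

```text
[194 193  24  25 403] [205.21091811 204.2382134 ] [[0.46691962 0.29044671 0.092     ]]
[[0.461 0.292 0.106]]
[[0.4   0.308 0.3  ]]
[[0.572 0.343 0.064]]
[[0.595 0.359 0.064]]
```

Call:
play_rows --deltas "0.02 -0.025 0.012 0 0.087;0.02 -0.0243 0.0117 0 0.087;0.03 0 0 0 0.087;0.02 0 0 0 0.087;0 0 0 0 0.087"

```text
time_s: 2.02
ee_pos: [0.4656, 0.2897, 0.1429]
eef_rot: [-0.273, 1.558, 0.271]
ft_force: [0.3, 0.1, 0.2]
opening: 1.0
```

```bash
python3 -c "
from h import *
to([.467,.2905,.090],.35)"
```

```text
t 2.02 p [0.4656 0.2897 0.1429] x [-0.004 -0.002 -1.   ] y [-0.339  0.941 -0.   ] F [0.3 0.1 0.2] open 1.0
delta [0.0529 0.0003 0.0018]
turn -0.003699731792742921 -0.0036997317927429663
```

Call:
play_rows --deltas "0.027 0 0.001 0 0.087;0.026 0 0.001 0 0.087;0 0 0 0 0.087;0 0 0 0 0.03;0 0 0 0 0.02" --grip_force 25

```text
time_s: 2.65
ee_pos: [0.4696, 0.2914, 0.0929]
eef_rot: [-0.273, 1.551, 0.273]
ft_force: [0.8, 0.1, -0.5]
opening: 0.852
```

Call:
play_rows --deltas "0 0 0 0 0.02;0 0 0 0 0.02;0 0 0 0 0.02" --grip_force 25

```text
time_s: 3.02
ee_pos: [0.4688, 0.291, 0.0917]
eef_rot: [-0.273, 1.553, 0.273]
ft_force: [-0.6, -0.3, -1.1]
opening: 0.517
```

```bash
python3 -c "
from h import *
o=r.observe();p=o['ee_pos'];piv=np.array([.590,.358])
v=p[:2]-piv;a=np.arctan2(-v[1],-v[0]);print('a',a,np.hypot(*v))
rr=.121
to([*(piv-rr*np.array([np.cos(a),np.sin(a)])),p[2]+.0435])
for b in(.32,.16,0.015):to([*(piv-rr*np.array([np.cos(b),np.sin(b)])),p[2]+.0435])"
```

```text
a 0.5051530183881514 0.1384712499327619
t 3.02 p [0.4688 0.291  0.0917] x [ 0.  0. -1.] y [-0.341  0.94   0.   ] F [-0.6 -0.3 -1.1] open 0.52
delta [-0.0435  0.0027  0.0173]
t 3.02 p [0.4688 0.291  0.0917] x [ 0.  0. -1.] y [-0.341  0.94   0.   ] F [-0.6 -0.3 -1.1] open 0.52
delta [-0.0435  0.0251  0.0158]
t 3.02 p [0.4688 0.291  0.0917] x [ 0.  0. -1.] y [-0.341  0.94   0.   ] F [-0.6 -0.3 -1.1] open 0.52
delta [-0.0435  0.0443  0.0179]
t 3.02 p [0.4688 0.291  0.0917] x [ 0.  0. -1.] y [-0.341  0.94   0.   ] F [-0.6 -0.3 -1.1] open 0.52
delta [-0.0435  0.0612  0.0224]
```

Fingers are still closing, so I'll wait for contact.

Call:
play_rows --deltas "0 0 0 0 0.02;0 0 0 0 0.02;0 0 0 0 0.02;0 0 0 0 0.02"

```text
time_s: 3.52
ee_pos: [0.4688, 0.2909, 0.0915]
eef_rot: [-0.273, 1.554, 0.273]
ft_force: [-0.3, 0.2, -0.4]
opening: 0.329
```

```bash
python3 -c "
from h import *
to([.467,.2905,.090])"
```

```text
t 3.52 p [0.4688 0.2909 0.0915] x [-0. -0. -1.] y [-0.341  0.94  -0.   ] F [-0.3  0.2 -0.4] open 0.33
delta [ 0.0015  0.0002 -0.0018]
```

Call:
play_rows --deltas "-0.010 0.0005 0.003 0 0.02;-0.0105 0.0007 0.0037 0 0.02;-0.0115 0.0007 0.0048 0 0.02;-0.0115 0.0008 0.0055 0 0.02;0 0 0 0 0.02" --grip_force 35

```text
time_s: 4.15
ee_pos: [0.4855, 0.3001, 0.1364]
eef_rot: [-0.272, 1.549, 0.274]
ft_force: [3.3, 2.2, -4.9]
opening: 0.326
```

Run:
```python
from h import *
to([.484,.299,.135])
c=r.read_camera("top");save(c,"t2.png");im=c["img"]
cv2.imwrite("pics/t2c.png",cv2.resize(im[140:270,110:290],None,fx=3.5,fy=3.5)[:,:,::-1])
```

```text
t 4.15 p [0.4855 0.3001 0.1364] x [ 0.004  0.002 -1.   ] y [-0.341  0.94   0.   ] F [ 3.3  2.2 -4.9] open 0.33
delta [ 0.0014 -0.0005 -0.0018]
```

View pics/t2c.png

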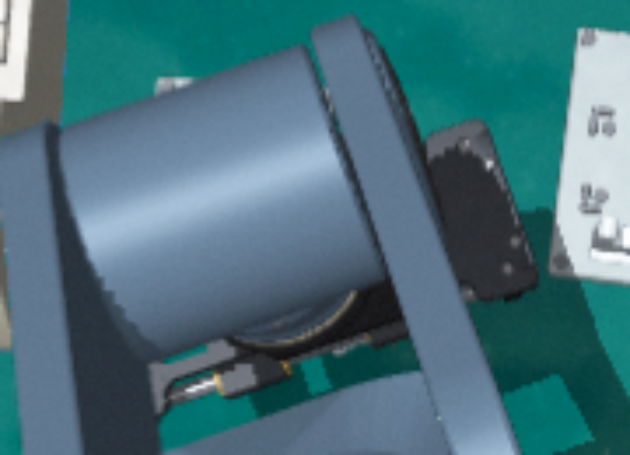

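The arm hides the bar in this view. The 5 N downward load and the 28 mm opening show that the bar is held and lifted. Swinging it now.

Call:
play_rows --deltas "0 0.0112 -0.001 0 0.02;0 0.0112 -0.0005 0 0.02;0 0.0096 0.0008 0 0.02;0 0.0096 0.0013 0 0.02;0 0 0 0 0.02"

```text
time_s: 4.82
ee_pos: [0.4667, 0.337, 0.134]
eef_rot: [-0.276, 1.562, 0.271]
ft_force: [-3.6, -4.8, 0.4]
opening: 0.321
```

Call:
play_rows --deltas "0 0.0085 0.002 0 0.02;0 0.0084 0.0025 0 0.02;0 0 0 0 0.02"

```text
time_s: 5.2
ee_pos: [0.4649, 0.3543, 0.1342]
eef_rot: [-0.275, 1.563, 0.271]
ft_force: [-4.5, -3.8, 1.1]
opening: 0.322
```

Run:
```python
from h import *
to([.469,.3562,.135]);to([.450,.356,.092])
c=r.read_camera("wrist");save(c,"w2.png")
```

```text
t 5.2 p [0.4649 0.3543 0.1342] x [-0.009 -0.004 -1.   ] y [-0.34   0.94  -0.001] F [-4.5 -3.8  1.1] open 0.32
delta [-0.0009  0.0004  0.0045]
t 5.2 p [0.4649 0.3543 0.1342] x [-0.009 -0.004 -1.   ] y [-0.34   0.94  -0.001] F [-4.5 -3.8  1.1] open 0.32
delta [ 0.0423  0.0067 -0.013 ]
```

View pics/w2.png

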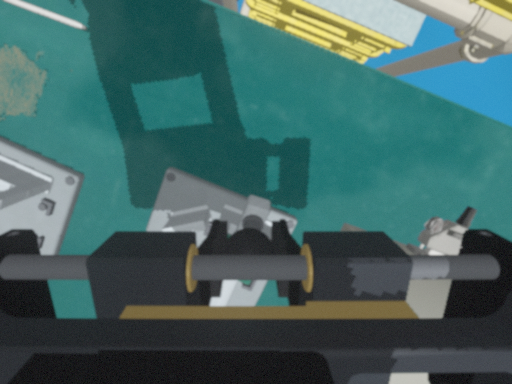

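The wrist view shows the knob between the fingers at (253,225). The bar has turned about 0.47 rad relative to the camera, running to (235,300) past the keeper. Next I lower it along the arc.

Call:
play_rows --deltas "0.011 0.0016 -0.0045 0 0.02;0.011 0.0016 -0.0035 0 0.02;0 0 0 0 0.02"

```text
time_s: 5.62
ee_pos: [0.4546, 0.3551, 0.1117]
eef_rot: [-0.276, 1.565, 0.273]
ft_force: [-7.0, -1.1, 2.1]
opening: 0.321
```

```bash
python3 -c "
from h import *
to([.450,.356,.092])"
```

```text
t 5.62 p [0.4546 0.3551 0.1117] x [-0.011 -0.004 -1.   ] y [-0.342  0.94   0.   ] F [-7.  -1.1  2.1] open 0.32
delta [ 0.0197  0.0024 -0.0037]
```

Call:
play_rows --deltas "0.009 0.0016 -0.0035 0 0.02;0.009 0.0016 -0.0025 0 0.02;0 0 0 0 0.02"

```text
time_s: 6.0
ee_pos: [0.4492, 0.3565, 0.094]
eef_rot: [-0.275, 1.562, 0.273]
ft_force: [-6.7, 1.1, 1.6]
opening: 0.324
```

```bash
python3 -c "
from h import *
to([.450,.356,.092])"
```

```text
t 6.0 p [0.4492 0.3565 0.094 ] x [-0.008 -0.003 -1.   ] y [-0.342  0.94   0.   ] F [-6.7  1.1  1.6] open 0.32
delta [ 0.002  -0.0007  0.0006]
```

Call:
play_rows --deltas "0 0 0 0 0.04;0 0 0 0 0.06;0 0 0 0 0.07;0 0 0 0 0.07;0 0 0 0 0.07"

```text
time_s: 6.62
ee_pos: [0.4536, 0.3573, 0.0951]
eef_rot: [-0.273, 1.553, 0.273]
ft_force: [0.2, 0.5, -1.5]
opening: 0.769
```

Call:
play_rows --deltas "0 0 0 0 0.07;0 0 0 0 0.07;-0.02 0 0 0 0.07;-0.03 0 0 0 0.07;-0.03 0 0 0 0.07"

```text
time_s: 7.25
ee_pos: [0.4531, 0.3572, 0.1757]
eef_rot: [-0.273, 1.554, 0.273]
ft_force: [0.7, 0.1, -0.3]
opening: 0.807
```

Call:
play_rows --deltas "-0.04 0 0 0 0.07;0 0.03 -0.045 0 0.07;0 0.03 -0.045 0 0.07;0 0.03 -0.045 0 0.07;0 0 0 0 0.07"

```text
time_s: 7.88
ee_pos: [0.2914, 0.3954, 0.2149]
eef_rot: [-0.278, 1.556, 0.276]
ft_force: [0.2, 0.3, -0.1]
opening: 0.804
```

Run:
```python
from h import *
to([.45,.356,.09])
c=r.read_camera("top");save(c,"t3.png");im=c["img"];np.savez("pics/t3.npz",**c)
cv2.imwrite("pics/t3c.png",cv2.resize(im[140:270,110:370],None,fx=3,fy=3,interpolation=cv2.INTER_CUBIC)[:,:,::-1])
```

```text
t 7.88 p [0.2914 0.3954 0.2149] x [-0.003 -0.002 -1.   ] y [-0.345  0.938 -0.001] F [ 0.2  0.3 -0.1] open 0.8
delta [ 0.1246 -0.0917  0.1356]
```

View pics/t3c.png

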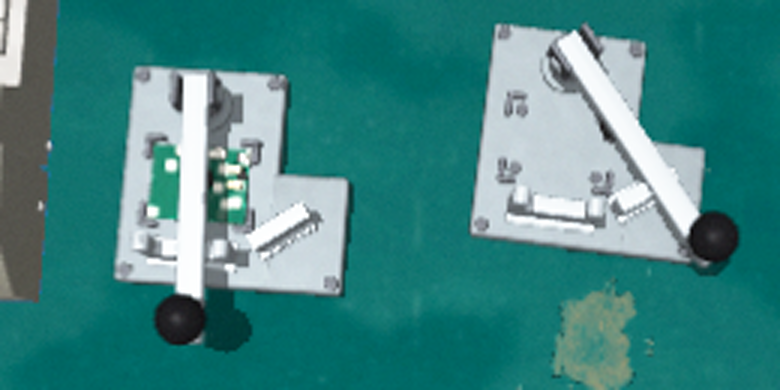

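The top view shows the bar over the board and between the keeper horns, with the knob at crop (180,318). The spare bar looks unmoved. Next I check the numbers for height and position.

Run:
```python
from h import *
c=dict(np.load("pics/t3.npz"));im=c["img"];D=c["depth"]
for x0,y0,x1,y1 in((155,232,182,260),(330,203,362,232)):
    m=np.zeros(D.shape,np.uint8);m[y0:y1,x0:x1]=im[y0:y1,x0:x1].max(2)<50
    n,l,s,ce=cv2.connectedComponentsWithStats(m);i=1+s[1:,4].argmax();u,v=ce[i].round().astype(int)
    print(ce[i],plane(c,ce[i],.092).round(4),"top z",D[v,u] and pts(c,[[u,v]],D[v,u])[0,2].round(4))
for u,v in((175,175),(174,200),(173,215),(172,235)):print(pts(c,[[u,v]],D[v,u]).round(4))
```

```text
[169.68899522 246.13397129] [[0.4504 0.3567 0.092 ]] top z 0.1063
[347.545 218.745] [[0.5012 0.0483 0.092 ]] top z 0.1083
[[0.5817 0.3569 0.0616]]
[[0.5351 0.3566 0.064 ]]
[[0.5079 0.3576 0.0626]]
[[0.4719 0.3582 0.0619]]
```

```bash
python3 -c "
from h import *
print(r.hand_in())"
```

```text
the job is handed in; nothing more can be done
None
```

I closed the loaded fixture's bar and handed the job in at about 8 s of the 32 s allowed. I gripped the knob, lifted it about 45 mm on the parked side, swung it over the low horn, lowered it into the notch and let go. The gripper then backed well clear.

**Last checks, from the top camera:**
- **Knob:** it sits at (0.450, 0.357), within a few mm of where I expected the latched position. The top of the ball is at z = 0.106, which fits a centre height of about 0.092.
- **Bar:** it is level, with its top at 62–64 mm along its whole length, and it lies between the keeper horns.
- **Spare knob:** its centre reads the same to within 0.1 mm of the first measurement.
- **Board:** it still looks seated in its nest, but I judged this by eye and did not measure it.

**Less certain points:**
- The arm hid the bar from the top camera during the lift. I judged the lift from the tool height, the grip opening and a 5 N downward load.
- During the swing and lowering there was a side force of up to 7 N on the tool, and the vertical force on it turned slightly upward. The knob was probably gripped a little off centre, and the force fell away once I let go.

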